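# Put the light-sensitive reagents in their spill dishes

## Robot

A 6-joint arm with a two-finger parallel gripper is mounted at the origin on the work surface. World frame = base frame: x ahead of the robot, y to its left, z up, the work surface at z = 0. Lengths are in m, angles in rad, forces in N, time in s.
With the tool pointing down it reaches from about 0.375 to 0.975 m from the base axis. Payload 3.8 kg.
Tool frame: the origin (TCP) lies at the very end of the fingers, on their centre line; the grasp point (between the pads) lies 19 mm behind it (robot.grasp_offset is the z of the grasp point in the tool frame, in m); z points along the fingers, y is the line along which they close (so a half turn about z gives the same grasp; the last joint's range is limited). The gripper opens to 88 mm and grips with 3 to 60 N. Pads are 18 mm wide; open, the fingers measure 123 mm over their backs; the gripper's body (75 mm by 187 mm) begins 45 mm behind the grasp point.
Start: joints at [-1.203, 0.264, 1.604, -0, 1.274, -0.037], TCP at [0.266, -0.62, 0.239] pointing down, gripper open.
Joint ranges: [-2.63, 2.63], [-0.94, 2.18], [0.31, 2.57], [-1.31, 4.45], [0, 2.66], [-2.55, 2.55]. Speed limits (rad/s): [2.57, 2.57, 3.14, 3.14, 3.14, 3.14].

## Interface

Orientations are given as a unit quaternion [w, x, y, z].
In Python, from cell import robot gives the robot as it stands. The module is installed in compiled form; this text tells all that it offers.
- The arm moves only by the tool carry_out, never from a script. Its argument "rows" is one flat list of numbers, 7 for each row, row after row: the shift along the tool's x, y, z in m, then the turn, a rotation vector about the tool's x, y, z in degrees, then the finger opening in m, from 0 to 0.0881. In form: [x, y, z, wx, wy, wz, claw, x, y, z, wx, wy, wz, claw, ...]. A call has 1 to 12 rows; each row shifts and turns the commanded pose from where the row before left it, along the tool's axes as they then stand; what a row does not reach is not made up. A row lasts 1/12 s, in which the tool goes at most 41.7 mm and 7.16 degrees, less where a joint would pass 70% of its speed; a pose out of reach is approached as far as the arm can. A call with a gripper value outside its range is refused whole. The fingers move at their own pace and stop on an object; the grip force is fixed at half the most. Time passes only in rows, so rows that do not move let the fingers close. It gives the time, the measured TCP pose, the force, the opening and the grip force at its end, in the units of the state.
- robot.get_state(): the state, without advancing time (a new reading comes with each control period).
- robot.snapshot(name): name is "scene" or "top" or "wrist"; returns a dict with "color" (384x512x3 uint8, red, green, blue), "fov_y" (degrees; the focal length in pixels is half the picture's height over the tangent of half this angle, whatever the lens; pixels are square), "cx", "cy" (the principal point, pixels), "D" ([k1, k2, p1, p2, k3] as OpenCV has them; the pictures are not rectified), "world_from_camera" (4x4, takes a point from camera to world coordinates); the wrist camera has in their place "mount" (4x4, takes a point from camera to tool coordinates, whose origin is the TCP and whose axes are the flange's). Camera axes: x right, y down, z forward; pixel columns grow to the right and rows downward; lengths in m; the calibration is good to about 2 mm. A picture is of the moment at which its call begins: read the wrist's pose just before it. There is no depth.
- robot.finish_job(): hands the job in; it is judged then, once.
The state is a dict: "time_s": time; "qpos": joint angles; "qd": joint speeds; "tau": joint torques, N m; "position": TCP position; "tool_rot": TCP orientation; "wrist_force": force on the tool from outside, world axes, zero at the start; "ft_torque": the same for the moment, N m; "gripper_width": finger opening in m; "grasp_force": force on a finger pad.
Only numpy, scipy, OpenCV 4.12 (cv2) and the standard library are available. Lean on these libraries where they do the work, as an engineer would, in place of code of your own. Each camera call takes 0.05 s, during which the arm holds its last target. There are 200 camera calls.

## Task

Stand each of the three amber bottles upright in the spill dish of the same colour as its cap, flat on the dish's floor. Set them down gently without dropping or tipping any, and leave the two white bottles, the tube rack and the beaker where they are.

Things in the scene. Friction and masses are not known exactly. Their poses are not given: they have to be found in the camera images.
- amber_red: amber (brown) reagent bottle with a red cap: round, 50 mm diameter from the bottom up to 66 mm, then a sloping shoulder to a neck; a screw cap 32 mm diameter on top from 78 to 100 mm; 100 mm tall in all; 0.1 to 0.2 kg, loose, stands upright on the bench with a paper label. Origin at the centre of its underside, z up along the bottle.
- amber_blue: amber (brown) reagent bottle with a blue cap: round, 50 mm diameter from the bottom up to 66 mm, then a sloping shoulder to a neck; a screw cap 32 mm diameter on top from 78 to 100 mm; 100 mm tall in all; 0.1 to 0.2 kg, loose, stands upright on the bench with a paper label. Origin at the centre of its underside, z up along the bottle.
- amber_yellow: amber (brown) reagent bottle with a yellow cap: round, 50 mm diameter from the bottom up to 66 mm, then a sloping shoulder to a neck; a screw cap 32 mm diameter on top from 78 to 100 mm; 100 mm tall in all; 0.1 to 0.2 kg, loose, stands upright on the bench with a paper label. Origin at the centre of its underside, z up along the bottle.
- white_red: opaque white plastic bottle with a red cap, to be left alone: round, 50 mm diameter from the bottom up to 66 mm, then a sloping shoulder to a neck; a screw cap 32 mm diameter on top from 78 to 100 mm; 100 mm tall in all; 0.1 to 0.2 kg, loose, stands upright on the bench with a paper label. Origin at the centre of its underside, z up along the bottle.
- white_blue: opaque white plastic bottle with a blue cap, to be left alone: round, 50 mm diameter from the bottom up to 66 mm, then a sloping shoulder to a neck; a screw cap 32 mm diameter on top from 78 to 100 mm; 100 mm tall in all; 0.1 to 0.2 kg, loose, stands upright on the bench with a paper label. Origin at the centre of its underside, z up along the bottle.
- dish_red: red plastic spill dish, round and shallow, fixed to the bench: 84 mm outer diameter, wall 5 mm, so 74 mm clear inside; rim 12 mm above the bench, inner floor 4 mm above the bench; empty at the start. Origin at the centre of its underside, on the bench.
- dish_blue: blue plastic spill dish, round and shallow, fixed to the bench: 84 mm outer diameter, wall 5 mm, so 74 mm clear inside; rim 12 mm above the bench, inner floor 4 mm above the bench; empty at the start. Origin at the centre of its underside, on the bench.
- dish_yellow: yellow plastic spill dish, round and shallow, fixed to the bench: 84 mm outer diameter, wall 5 mm, so 74 mm clear inside; rim 12 mm above the bench, inner floor 4 mm above the bench; empty at the start. Origin at the centre of its underside, on the bench.
- tube_rack: orange tube rack, 90 x 160 mm, 72 mm tall with its tubes, loose, at the left of the work; leave alone. Origin at the centre of its underside.
- beaker: empty clear glass beaker, 70 mm rim diameter, 90 mm tall, loose, at the right of the work; leave alone. Origin at the centre of its underside.
Not all that is in view belongs to the job. What is shaped like the amber_yellow but black or purple is not meant.

How it is judged:
By the outcome, as a careful person would: the job done as asked, in the order asked, and still so for the second after the job is handed in, with the robot touching nothing.
It also fails if it takes over 83 s, if anything falls off the work surface, if the arm or the gripper's body presses on something with over 40 N, if the wrist force passes 120 N, or if a joint passes its speed limit or range.

## Working session

There is one attempt and no reset: what is moved stays moved. The work goes in short steps, Python scripts to look and compute and a tool call to move; the robot and the scene stay as the last step left them, time stands still between calls to the robot, and variables do not carry over. Pictures are saved under pics/ and viewed, at most 14 in all, crops included, and the job is handed in when it is done.

Besides the shell and the picture viewer there is one more tool, called after ">>>" as a command line: name --argument value ..., lists and objects as JSON in quotes. carry_out: Moves the arm, as the interface text tells. Its arguments: {"type":"object","properties":{"rows":{"type":"array","items":{"type":"number"}}},"required":["rows"]}

```bash
mkdir -p pics
cat > h.py <<'E'
import numpy as np, cv2
from cell import robot
def snap(n,f):
    s=robot.snapshot(n); cv2.imwrite('pics/'+f,s['color'][:,:,::-1]); return s
def K(s):
    f=192/np.tan(np.radians(s['fov_y'])/2); return np.array([[f,0,s['cx']],[0,f,s['cy']],[0,0,1.]])
def px2w(s,u,v,z,T=None):
    T=np.array(s['world_from_camera']) if T is None else T
    p=cv2.undistortPoints(np.array([[[u,v]]],float),K(s),np.array(s['D'],float))[0,0]
    d=T[:3,:3]@[p[0],p[1],1]; o=T[:3,3]; return o+d*(z-o[2])/d[2]
E
python3 - <<'E'
from h import *
for n in ('scene','top'):
    s=snap(n,n+'1.png'); print(n,s['fov_y'],s['D'],np.round(s['world_from_camera'],3).tolist())
s=robot.get_state(); print(s)
E
```

```text
scene 53.704729636523155 [0.01334636 0.         0.         0.         0.        ] [[-0.767, 0.564, -0.307, 0.977], [0.642, 0.673, -0.368, 0.451], [-0.001, -0.479, -0.878, 1.108], [0.0, 0.0, 0.0, 1.0]]
top 55.95760590912864 [-0.07157302  0.          0.          0.          0.        ] [[-0.016, -0.993, 0.121, 0.436], [-1.0, 0.016, -0.003, -0.012], [0.001, -0.121, -0.993, 1.115], [0.0, 0.0, 0.0, 1.0]]
{'time_s': 0.1, 'qpos': array([-1.20287151e+00,  2.64673019e-01,  1.60524792e+00, -1.90582662e-06,
        1.27376952e+00, -3.68949511e-02]), 'qd': array([-0.00042467, -0.00268606, -0.00427306,  0.00053631,  0.00024861,
        0.00115116]), 'tau': array([ 3.22124451e-04, -5.03619182e+01, -3.58071005e+01,  7.30381231e-02,
        2.33064615e-02, -4.82110659e-05]), 'position': array([ 0.26560956, -0.6198135 ,  0.23751013]), 'tool_rot': array([-1.03441748e-03,  9.79584367e-01,  2.01030763e-01, -1.73715837e-04]), 'wrist_force': array([ 0.81815307, -0.09135343, -0.09010727]), 'ft_torque': array([ 0.03456771,  0.01606976, -0.02755655]), 'grasp_force': 0.0, 'gripper_width': 0.08809887691472877}
```

View pics/scene1.png

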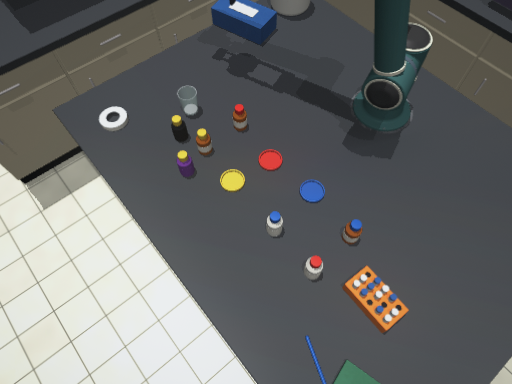

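View pics/top1.png

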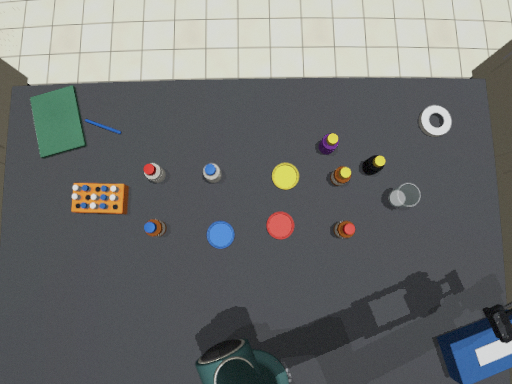

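Top view: amber_red is at about (347,229), amber_blue at (151,228) and amber_yellow at (344,173). Dishes are yellow (286,176), red (281,225) and blue (221,235).

Lookalikes: white_red (150,169), white_blue (210,170), the black bottle with a yellow cap (377,161) and the purple one with a yellow cap (332,139). I choose by brown body and check that in a crop.

Run:
```python
from h import *
t=robot.snapshot('top'); sc=robot.snapshot('scene')
def seg(s,col,u,v,r):
    hsv=cv2.cvtColor(s['color'],cv2.COLOR_RGB2HSV).astype(int); h,S,V=hsv[...,0],hsv[...,1],hsv[...,2]
    m={'r':((h<5)|(h>174)),'b':(h>100)&(h<130),'y':(h>23)&(h<35)}[col]&(S>150)&(V>90)
    yy,xx=np.mgrid[:384,:512]; m&=(np.hypot(xx-u,yy-v)<r)
    n,l,st,c=cv2.connectedComponentsWithStats(m.astype(np.uint8)); k=1+np.argmax(st[1:,4]); return c[k],st[k,4]
def show(name,col,a,b,r,zt):
    (c1,n1),(c2,n2)=seg(t,col,*a,r),seg(sc,col,*b,r)
    print(name,np.round(c1,1),n1,np.round(px2w(t,*c1,zt),4)[:2],'|',np.round(c2,1),n2,np.round(px2w(sc,*c2,zt),4)[:2])
show('aR','r',(347,229),(240,110),12,.095);show('aB','b',(151,228),(355,225),12,.095);show('aY','y',(344,173),(203,133),12,.095)
show('wR','r',(150,169),(316,262),12,.095);show('wB','b',(210,170),(275,217),12,.095)
show('blk','y',(378,160),(177,120),12,.095);show('pur','y',(332,139),(183,156),12,.095)
show('dR','r',(281,225),(270,160),20,.01);show('dB','b',(221,235),(312,191),20,.01);show('dY','y',(286,176),(232,180),20,.01)
A=[cv2.resize(t['color'][y-33:y+33,x-33:x+33],(264,264),interpolation=2) for x,y in ((344,229),(155,228),(345,168))]
cv2.imwrite('pics/crop1.png',np.hstack(A)[:,:,::-1])
```

```text
aR [348.7 228.6] 57 [ 0.4579 -0.2813] | [238.8 108.7] 78 [ 0.4591 -0.2758]
aB [149.3 227. ] 92 [0.4712 0.2828] | [355.9 224.1] 90 [0.4697 0.2852]
aY [340.1 171. ] 8 [ 0.6235 -0.264 ] | [201.2 132.5] 61 [ 0.6193 -0.2756]
wR [148.9 168.8] 93 [0.6386 0.2872] | [315.5 261.3] 109 [0.6384 0.2909]
wB [209.3 169.2] 69 [0.6344 0.1121] | [274.6 215.9] 87 [0.6339 0.1135]
blk [376.3 164.5] 6 [ 0.6413 -0.371 ] | [175.9 118.7] 58 [ 0.6511 -0.3789]
pur [332.4 143.2] 5 [ 0.7059 -0.2453] | [182.1 154.5] 63 [ 0.7187 -0.2432]
dR [280.1 224.8] 172 [ 0.4752 -0.0933] | [270.  159.3] 393 [ 0.4748 -0.0887]
dB [220.3 233.9] 161 [0.4503 0.0894] | [311.8 190.6] 444 [0.4495 0.0943]
dY [287.2 164.7] 12 [ 0.6615 -0.1203] | [232.1 180.1] 411 [ 0.6272 -0.1072]
```

View pics/crop1.png

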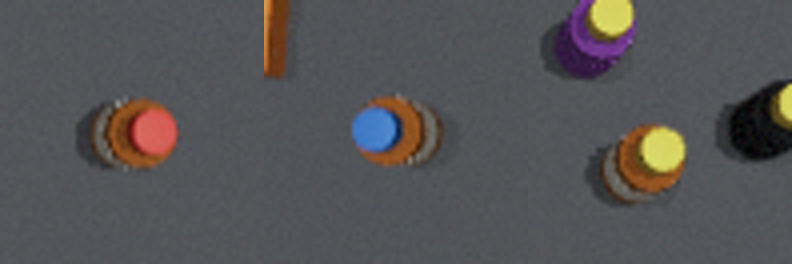

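The crop confirms the three brown-bodied bottles, with purple and black beside the amber_yellow one. I'll turn the tool so tool x = world +y and tool y = world +x, then go above amber_red.

>>> carry_out --rows '[0,0,0,0,0,-6.7,0.088,0,0,0,0,0,-6.7,0.088,0,0,0,0,0,-6.7,0.088,0,0,0,0,0,-6.7,0.088,0,0,0,0,0,-6.7,0.088,0,0,0,0,0,-6.7,0.088,0,0,0,0,0,-6.7,0.088,0,0,0,0,0,-6.7,0.088,0,0,0,0,0,-6.7,0.088,0,0,0,0,0,-6.5,0.088,0,0,0,0,0,0,0.088,0,0,0,0,0,0,0.088]'

```text
time_s: 1.2
position: [0.2658, -0.6203, 0.2384]
tool_rot: [-0.0, 0.708, 0.706, 0.0]
wrist_force: [0.4, -0.4, 0.9]
gripper_width: 0.0876
grasp_force: 0.0
```

>>> carry_out --rows '[0.03,0.017,0,0,0,0,0.088,0.03,0.017,0,0,0,0,0.088,0.03,0.017,0,0,0,0,0.088,0.03,0.017,0,0,0,0,0.088,0.03,0.017,0,0,0,0,0.088,0.03,0.017,0,0,0,0,0.088,0.03,0.017,0,0,0,0,0.088,0.03,0.017,0,0,0,0,0.088,0.03,0.017,0,0,0,0,0.088,0.03,0.017,0,0,0,0,0.088,0.03,0.017,0,0,0,0,0.088,0,0,0,0,0,0,0.08]'

```text
time_s: 2.2
position: [0.4551, -0.2858, 0.2388]
tool_rot: [-0.0, 0.707, 0.708, 0.001]
wrist_force: [-0.5, 0.1, 0.4]
gripper_width: 0.0833
grasp_force: 0.0
```

```bash
cat >> h.py <<'E'
from scipy.spatial.transform import Rotation as R
def seg(s,col,u,v,r):
    hsv=cv2.cvtColor(s['color'],cv2.COLOR_RGB2HSV).astype(int); h,S,V=hsv[...,0],hsv[...,1],hsv[...,2]
    m={'r':((h<7)|(h>172)),'b':(h>98)&(h<130),'y':(h>21)&(h<38)}[col]&(S>110)&(V>80)
    yy,xx=np.mgrid[:384,:512]; m&=(np.hypot(xx-u,yy-v)<r)
    n,l,st,c=cv2.connectedComponentsWithStats(m.astype(np.uint8)); k=1+np.argmax(st[1:,4])
    p=cv2.findContours((l==k).astype(np.uint8),0,1)[0][0]; (x,y),_,_=cv2.fitEllipse(p) 
    return (x,y),st[k,4]
def wristT(s,st):
    q=st['tool_rot']; T=np.eye(4); T[:3,:3]=R.from_quat([q[1],q[2],q[3],q[0]]).as_matrix(); T[:3,3]=st['position']
    return T@np.array(s['mount'])
def w2px(s,p,T):
    c=np.linalg.inv(T); return cv2.projectPoints(np.array([p],float),cv2.Rodrigues(c[:3,:3])[0],c[:3,3],K(s),np.array(s['D'],float))[0].ravel()
E
python3 - <<'E'
from h import *
t=robot.snapshot('top')
for n,c,u,v,r,z in (('aR','r',348,228,12,.1),('aB','b',150,228,12,.1),('aY','y',345,172.5,10,.1),('dR','r',281,225,20,.012),('dB','b',221,235,20,.012),('dY','y',286,176,20,.012)):
    p,k=seg(t,c,u,v,r); print(n,np.round(p,1),k,np.round(px2w(t,*p,z),4)[:2])
st=robot.get_state(); w=snap('wrist','w1.png'); T=wristT(w,st)
print(st['position'],st['tool_rot'],np.round(w['mount'],3).tolist(),w2px(w,[.459,-.279,.1],T))
E
```

```text
aR [348.7 228.6] 115 [ 0.4579 -0.2798]
aB [149.1 226.9] 101 [0.4713 0.2818]
aY [344.6 172.2] 106 [ 0.6188 -0.2755]
dR [279.9 225.1] 621 [ 0.4741 -0.0927]
dB [220.1 234.4] 624 [0.4487 0.0897]
dY [284.9 175.9] 587 [ 0.6258 -0.112 ]
[ 0.45405014 -0.2879842   0.23883672] [3.77317567e-05 7.06511529e-01 7.07701479e-01 2.71227028e-04] [[-0.001, -0.964, -0.267, 0.068], [1.0, -0.001, -0.0, -0.0], [-0.0, -0.267, 0.964, -0.146], [0.0, 0.0, 0.0, 1.0]] [261.75169375 176.27924299]
```

View pics/w1.png

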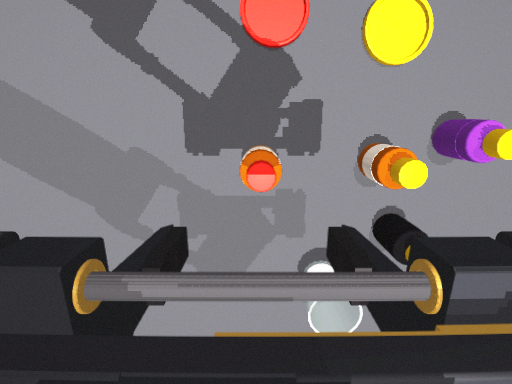

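The wrist view shows amber_red's cap at (261,177), against a predicted (262,176). amber_yellow's cap is at about (410,173), the red dish at (274,10) and the yellow dish at (398,27). I'll refine the positions from this view.

Run:
```python
from h import *
for i in range(2):
  st=robot.get_state(); w=robot.snapshot('wrist'); T=wristT(w,st); print(st['position'])
  for n,c,u,v,r,z in (('aR','r',262,178,18,.1),('aY','y',412,173,22,.1),('dY','y',398,27,50,.012)):
    p,k=seg(w,c,u,v,r); print(n,np.round(p,1),k,np.round(px2w(w,*p,z,T),4)[:2])
t=robot.snapshot('scene')
for n,c,u,v,r,z in (('aR','r',240,110,12,.1),('aB','b',355,225,12,.1),('aY','y',203,133,12,.1),('dR','r',270,160,20,.012),('dB','b',312,191,20,.012),('dY','y',232,180,20,.012)):
    p,k=seg(t,c,u,v,r); print(n,np.round(p,1),k,np.round(px2w(t,*p,z),4)[:2])
```

```text
[ 0.45336976 -0.28947963  0.23882253]
aR [261.4 175. ] 698 [ 0.4579 -0.2792]
aY [410.3 171.1] 900 [ 0.6151 -0.2749]
dY [398.1  28.8] 3778 [ 0.6252 -0.1154]
[ 0.45294487 -0.29038691  0.23879316]
aR [261.9 174.4] 680 [ 0.4579 -0.2796]
aY [411. 170.] 908 [ 0.6153 -0.2749]
dY [398.3  28.2] 3738 [ 0.6252 -0.1159]
aR [238.9 108.9] 87 [ 0.4619 -0.2712]
aB [356.  224.3] 103 [0.4726 0.2867]
aY [201.6 133.1] 88 [ 0.6217 -0.2692]
dR [270.1 159.4] 426 [ 0.4757 -0.0872]
dB [311.9 190.3] 461 [0.4497 0.0946]
dY [232.1 180. ] 458 [ 0.6276 -0.1064]
```

>>> carry_out --rows '[0.0105,0.005,0,0,0,0,0.074,0,0,0.025,0,0,0,0.074,0,0,0.025,0,0,0,0.074,0,0,0.025,0,0,0,0.074,0,0,0.025,0,0,0,0.074,0,0,0.025,0,0,0,0.074,0,0,0.02,0,0,0,0.074,0,0,0.02,0,0,0,0.074,0,0,0.02,0,0,0,0.074,0,0,0.012,0,0,0,0.074,0,0,0,0,0,0,0.074,0,0,0,0,0,0,0.074]'

```text
time_s: 3.45
position: [0.4574, -0.28, 0.0413]
tool_rot: [-0.001, 0.708, 0.707, -0.0]
wrist_force: [0.3, -0.4, 1.0]
gripper_width: 0.0742
grasp_force: 0.0
```

>>> carry_out --rows '[0,0,0,0,0,0,0.065,0,0,0,0,0,0,0.058,0,0,0,0,0,0,0.054,0,0,0,0,0,0,0.051,0,0,0,0,0,0,0.048,0,0,0,0,0,0,0.04,0,0,0,0,0,0,0.04,0,0,0,0,0,0,0.04,0,0,0,0,0,0,0.04,0,0,0,0,0,0,0.04]'

```text
time_s: 4.28
position: [0.4585, -0.2804, 0.0427]
tool_rot: [0.001, 0.707, 0.707, 0.0]
wrist_force: [-1.8, 0.8, 5.2]
gripper_width: 0.049
grasp_force: 29.9
```

Gripped. Lift 50 mm and carry to the red dish at (0.474,-0.092).

>>> carry_out --rows '[0,0,-0.005,0,0,0,0.04,0,0,-0.01,0,0,0,0.04,0,0,-0.015,0,0,0,0.04,0,0,-0.015,0,0,0,0.04,0,0,-0.005,0,0,0,0.04,0,0,0,0,0,0,0.04,0,0,0,0,0,0,0.04]'

```text
time_s: 4.87
position: [0.4579, -0.28, 0.0919]
tool_rot: [0.0, 0.707, 0.707, 0.0]
wrist_force: [-0.6, 0.7, -2.3]
gripper_width: 0.0488
grasp_force: 29.9
```

>>> carry_out --rows '[0.01,0.001,0,0,0,0,0.04,0.018,0.0015,0,0,0,0,0.04,0.022,0.002,0,0,0,0,0.04,0.022,0.002,0,0,0,0,0.04,0.022,0.002,0,0,0,0,0.04,0.022,0.002,0,0,0,0,0.04,0.022,0.002,0,0,0,0,0.04,0.022,0.002,0,0,0,0,0.04,0.018,0.001,0,0,0,0,0.04,0.0095,0.0005,0,0,0,0,0.04,0,0,0,0,0,0,0.04,0,0,0,0,0,0,0.04]'

```text
time_s: 5.87
position: [0.4734, -0.0921, 0.0911]
tool_rot: [-0.0, 0.707, 0.708, -0.0]
wrist_force: [-0.5, -0.0, -1.2]
gripper_width: 0.0491
grasp_force: 29.9
```

Run:
```python
from h import *
s=robot.get_state(); print(s['position'],s['wrist_force'],s['grasp_force'],s['gripper_width'])
w=robot.snapshot('wrist');t=snap('top','t2.png')
T=wristT(w,s)
a=cv2.resize(t['color'][190:270,190:310],(600,400),interpolation=2)
cv2.imwrite('pics/c2.png',np.vstack([a[:,:512],])[:,:,::-1]); cv2.imwrite('pics/w2.png',w['color'][:,:,::-1])
```

```text
[ 0.47336896 -0.09205059  0.09110785] [-0.54864735 -0.02047448 -1.2147577 ] 29.934945374261588 0.04914204466132872
```

View pics/w2.png

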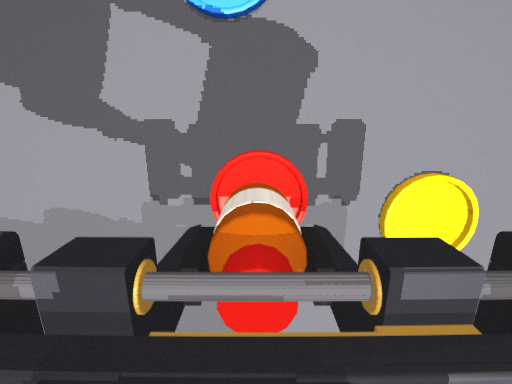

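Wrist view: bottle held, red dish's far edge at (260,152), sides at 212 and 307. I'll compare that with the dish centre estimate.

Run:
```python
from h import *
s=robot.get_state(); w=robot.snapshot('wrist');T=wristT(w,s)
print('far edge',px2w(w,260,151.5,.012,T),'L',px2w(w,211,195,.012,T),'R',px2w(w,307.5,195,.012,T))
p,k=seg(w,'y',430,215,55);print('dY',px2w(w,*p,.01,T))
hsv=cv2.cvtColor(w['color'],cv2.COLOR_RGB2HSV)[:30,170:290]; m=(hsv[...,0]>98)&(hsv[...,0]<130)&(hsv[...,1]>130); yy,xx=np.nonzero(m)
print('blue near edge',px2w(w,170+xx[yy>=yy.max()-1].mean(),yy.max()+.5,.006,T))
```

```text
far edge [ 0.47609956 -0.0511562   0.012     ] L [ 0.43449335 -0.08790934  0.012     ] R [ 0.51655361 -0.08800107  0.012     ]
dY [ 0.62543822 -0.10185991  0.01      ]
blue near edge [0.44936665 0.04800083 0.006     ]
```

>>> carry_out --rows '[-0.001,0.002,0.008,0,0,0,0.04,0,0,0.012,0,0,0,0.04,0,0,0.01,0,0,0,0.04,0,0,0.006,0,0,0,0.04,0,0,0.004,0,0,0,0.04,0,0,0.002,0,0,0,0.04,0,0,0.001,0,0,0,0.04,0,0,0,0,0,0,0.04,0,0,0,0,0,0,0.04]'

```text
time_s: 6.77
position: [0.4763, -0.0935, 0.0491]
tool_rot: [0.0, 0.707, 0.707, 0.0]
wrist_force: [-0.2, 0.7, -1.1]
gripper_width: 0.0489
grasp_force: 29.9
```

>>> carry_out --rows '[0,0,0.001,0,0,0,0.04,0,0,0.001,0,0,0,0.04,0,0,0,0,0,0,0.04,0,0,0,0,0,0,0.04]'

```text
time_s: 7.1
position: [0.4759, -0.0935, 0.0468]
tool_rot: [0.0, 0.707, 0.707, 0.0]
wrist_force: [0.3, 0.3, -0.9]
gripper_width: 0.0492
grasp_force: 29.9
```

>>> carry_out --rows '[0,0,0.0005,0,0,0,0.04,0,0,0.0005,0,0,0,0.04,0,0,0,0,0,0,0.04,0,0,0,0,0,0,0.04]'

```text
time_s: 7.43
position: [0.476, -0.0935, 0.0467]
tool_rot: [-0.0, 0.707, 0.707, -0.0]
wrist_force: [-2.8, 0.9, 6.9]
gripper_width: 0.049
grasp_force: 29.9
```

Contact with the floor (6.9 N). Release and rise.

>>> carry_out --rows '[0,0,0,0,0,0,0.05,0,0,0,0,0,0,0.054,0,0,0,0,0,0,0.06,0,0,0,0,0,0,0.068,0,0,0,0,0,0,0.074,0,0,0,0,0,0,0.074,0,0,0,0,0,0,0.074,0,0,-0.01,0,0,0,0.074,0,0,-0.025,0,0,0,0.074,0,0,-0.035,0,0,0,0.074,0,0,-0.035,0,0,0,0.074,0,0,-0.035,0,0,0,0.074]'

```text
time_s: 8.43
position: [0.4754, -0.0933, 0.1877]
tool_rot: [-0.0, 0.707, 0.707, -0.0]
wrist_force: [0.9, 0.4, 0.4]
gripper_width: 0.0741
grasp_force: 0.0
```

Run:
```python
from h import *
s=robot.get_state(); print(s['position'],s['wrist_force'])
w=snap('wrist','w3.png');T=wristT(w,s)
for n,c,u,v,r,z in (('aRcap','r',258,230,25,.1),('dY','y',390,180,60,.012)):
    p,k=seg(w,c,u,v,r); print(n,np.round(p,1),k,np.round(px2w(w,*p,z,T),4)[:2])
```

```text
[ 0.47537961 -0.09333568  0.18765157] [0.9213749  0.41890053 0.39823968]
aRcap [257.7 210.6] 210 [ 0.4758 -0.105 ]
dY [380.9 189.9] 3757 [ 0.6253 -0.1089]
```

View pics/w3.png

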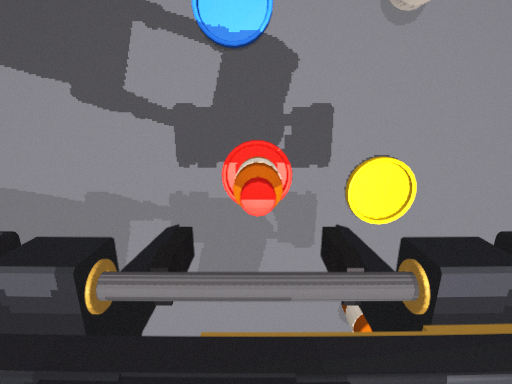

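amber_red stands upright in the red dish, its body centred at (257,180). Now to amber_yellow.

>>> carry_out --rows '[-0.01,0.008,-0.01,0,0,0,0.074,-0.02,0.015,-0.01,0,0,0,0.074,-0.025,0.019,-0.01,0,0,0,0.074,-0.025,0.019,-0.01,0,0,0,0.074,-0.025,0.019,0,0,0,0,0.074,-0.025,0.019,0,0,0,0,0.074,-0.025,0.019,0,0,0,0,0.074,-0.0195,0.0145,0,0,0,0,0.074,-0.01,0.008,0,0,0,0,0.074,0,0,0,0,0,0,0.074,0,0,0,0,0,0,0.074,0,0,0,0,0,0,0.074]'

```text
time_s: 9.48
position: [0.6158, -0.2773, 0.2257]
tool_rot: [-0.0, 0.707, 0.707, -0.0]
wrist_force: [-0.6, 0.4, -0.2]
gripper_width: 0.0738
grasp_force: 0.0
```

Run:
```python
from h import *
s=robot.get_state(); print(s['position'],s['tool_rot'])
w=snap('wrist','w4.png');T=wristT(w,s)
u,v=w2px(w,[.616,-.275,.1],T);print(u,v)
p,k=seg(w,'y',u,v,28); print(np.round(p,1),k,np.round(px2w(w,*p,.1,T),4)[:2])
```

```text
[ 0.6158408  -0.27733915  0.22569948] [-4.45325929e-04  7.07115727e-01  7.07097695e-01 -9.50415881e-06]
257.34346269465635 185.3811476347965
[261.  185.5] 803 [ 0.6197 -0.2751]
```

View pics/w4.png

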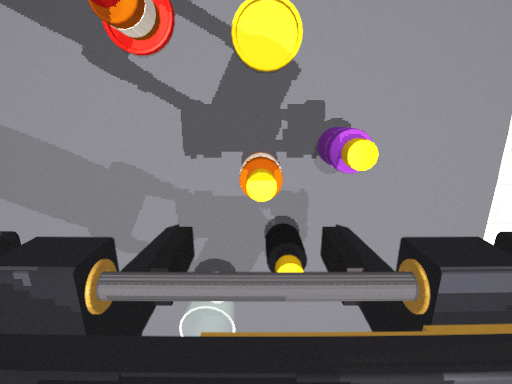

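The amber body under the yellow cap is at (261,185), with purple (350,150) and black (285,240) clear of the fingers. Descend and grip.

>>> carry_out --rows '[0.003,0.003,0,0,0,0,0.074,0,0,0.025,0,0,0,0.074,0,0,0.025,0,0,0,0.074,0,0,0.025,0,0,0,0.074,0,0,0.025,0,0,0,0.074,0,0,0.025,0,0,0,0.074,0,0,0.025,0,0,0,0.074,0,0,0.02,0,0,0,0.074,0,0,0.013,0,0,0,0.074,0,0,0,0,0,0,0.074,0,0,0,0,0,0,0.074]'

```text
time_s: 10.45
position: [0.6191, -0.2743, 0.0425]
tool_rot: [-0.001, 0.707, 0.707, -0.0]
wrist_force: [-0.7, -0.5, 0.0]
gripper_width: 0.074
grasp_force: 0.0
```

>>> carry_out --rows '[0,0,0,0,0,0,0.065,0,0,0,0,0,0,0.058,0,0,0,0,0,0,0.054,0,0,0,0,0,0,0.051,0,0,0,0,0,0,0.048,0,0,0,0,0,0,0.04,0,0,0,0,0,0,0.04,0,0,0,0,0,0,0.04,0,0,0,0,0,0,0.04,0,0,0,0,0,0,0.04]'

```text
time_s: 11.28
position: [0.62, -0.2754, 0.044]
tool_rot: [0.001, 0.707, 0.707, 0.0]
wrist_force: [-0.6, 0.9, 5.6]
gripper_width: 0.0494
grasp_force: 30.0
```

>>> carry_out --rows '[0,0,-0.005,0,0,0,0.04,0,0,-0.01,0,0,0,0.04,0,0,-0.015,0,0,0,0.04,0,0,-0.015,0,0,0,0.04,0,0,-0.005,0,0,0,0.04,0,0,0,0,0,0,0.04,0,0,0,0,0,0,0.04]'

```text
time_s: 11.87
position: [0.62, -0.2753, 0.094]
tool_rot: [0.001, 0.707, 0.707, 0.0]
wrist_force: [-0.2, 0.4, -1.2]
gripper_width: 0.0492
grasp_force: 30.0
```

>>> carry_out --rows '[0.008,0.0005,0,0,0,0,0.04,0.015,0.0005,0,0,0,0,0.04,0.02,0.0005,0,0,0,0,0.04,0.02,0.0005,0,0,0,0,0.04,0.02,0.001,0,0,0,0,0.04,0.02,0.001,0,0,0,0,0.04,0.02,0.0005,0,0,0,0,0.04,0.02,0.0005,0,0,0,0,0.04,0.013,0.0005,0,0,0,0,0.04,0.007,0.0005,0,0,0,0,0.04,0,0,0,0,0,0,0.04,0,0,0,0,0,0,0.04]'

```text
time_s: 12.87
position: [0.6253, -0.1117, 0.0925]
tool_rot: [-0.0, 0.707, 0.707, -0.0]
wrist_force: [0.5, -0.7, -1.2]
gripper_width: 0.0492
grasp_force: 30.0
```

Run:
```python
from h import *
s=robot.get_state(); print(s['position'],s['wrist_force'])
w=robot.snapshot('wrist');T=wristT(w,s)
hsv=cv2.cvtColor(w['color'],cv2.COLOR_RGB2HSV); m=(hsv[...,0]>21)&(hsv[...,0]<38)&(hsv[...,1]>110)&(hsv[...,2]>80); m[200:]=0; m[:100]=0
yy,xx=np.nonzero(m); v=yy.min(); print('far',v,px2w(w,xx[yy==v].mean(),v,.012,T),'L',xx.min(),px2w(w,xx.min(),195,.012,T),'R',px2w(w,xx.max()+1,195,.012,T))
```

```text
[ 0.62527956 -0.11170624  0.09246164] [ 0.5104405  -0.69194384 -1.24453739]
far 150 [ 0.62636313 -0.0687404   0.012     ] L 211 [ 0.58584755 -0.10693009  0.012     ] R [ 0.66870049 -0.10691875  0.012     ]
```

>>> carry_out --rows '[0.001,0.002,0.008,0,0,0,0.04,0,0,0.012,0,0,0,0.04,0,0,0.01,0,0,0,0.04,0,0,0.006,0,0,0,0.04,0,0,0.004,0,0,0,0.04,0,0,0.002,0,0,0,0.04,0,0,0.001,0,0,0,0.04,0,0,0.001,0,0,0,0.04,0,0,0,0,0,0,0.04,0,0,0,0,0,0,0.04]'

```text
time_s: 13.75
position: [0.6278, -0.111, 0.0492]
tool_rot: [0.0, 0.707, 0.707, 0.0]
wrist_force: [0.2, 0.5, -1.0]
gripper_width: 0.0488
grasp_force: 30.0
```

>>> carry_out --rows '[0,0,0.0005,0,0,0,0.04,0,0,0.0005,0,0,0,0.04,0,0,0,0,0,0,0.04,0,0,0,0,0,0,0.04]'

```text
time_s: 14.08
position: [0.6277, -0.111, 0.0481]
tool_rot: [0.0, 0.707, 0.707, 0.0]
wrist_force: [-0.4, 0.8, -0.2]
gripper_width: 0.0489
grasp_force: 30.0
```

>>> carry_out --rows '[0,0,0.0005,0,0,0,0.04,0,0,0.0005,0,0,0,0.04,0,0,0,0,0,0,0.04,0,0,0,0,0,0,0.04]'

```text
time_s: 14.42
position: [0.6277, -0.111, 0.048]
tool_rot: [0.0, 0.707, 0.707, 0.0]
wrist_force: [-1.5, 1.3, 5.7]
gripper_width: 0.0492
grasp_force: 30.0
```

Contact. Release and rise.

>>> carry_out --rows '[0,0,0,0,0,0,0.05,0,0,0,0,0,0,0.054,0,0,0,0,0,0,0.06,0,0,0,0,0,0,0.068,0,0,0,0,0,0,0.074,0,0,0,0,0,0,0.074,0,0,0,0,0,0,0.074,0,0,-0.01,0,0,0,0.074,0,0,-0.025,0,0,0,0.074,0,0,-0.035,0,0,0,0.074,0,0,-0.035,0,0,0,0.074,0,0,-0.035,0,0,0,0.074]'

```text
time_s: 15.42
position: [0.6271, -0.1109, 0.1886]
tool_rot: [-0.0, 0.707, 0.707, -0.0]
wrist_force: [1.5, -0.4, 0.5]
gripper_width: 0.0741
grasp_force: 0.0
```

Run:
```python
from h import *
s=robot.get_state(); print(s['position'],s['wrist_force'])
snap('wrist','w5.png')
```

```text
[ 0.62705421 -0.11089791  0.1886122 ] [ 1.4744466  -0.35332684  0.5003588 ]
```

View pics/w5.png

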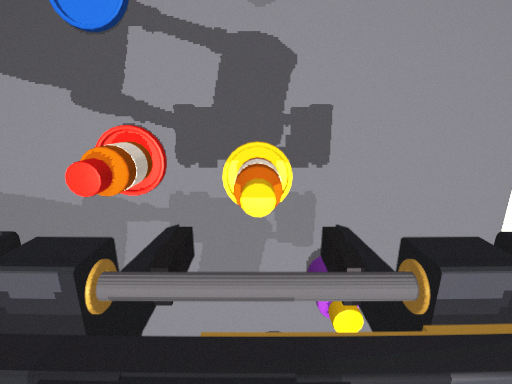

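amber_yellow is upright in the yellow dish (258,175), and amber_red is still upright in its dish (130,160). Next, amber_blue.

>>> carry_out --rows '[0.013,-0.005,-0.01,0,0,0,0.074,0.03,-0.012,-0.015,0,0,0,0.074,0.035,-0.014,-0.015,0,0,0,0.074,0.035,-0.014,0,0,0,0,0.074,0.035,-0.014,0,0,0,0,0.074,0.035,-0.014,0,0,0,0,0.074,0.035,-0.014,0,0,0,0,0.074,0.035,-0.014,0,0,0,0,0.074,0.035,-0.014,0,0,0,0,0.074,0.035,-0.014,0,0,0,0,0.074,0.035,-0.014,0,0,0,0,0.074,0.03,-0.012,0,0,0,0,0.074]'

```text
time_s: 16.47
position: [0.4701, 0.2791, 0.2265]
tool_rot: [-0.0, 0.707, 0.707, -0.0]
wrist_force: [0.5, 0.5, -0.5]
gripper_width: 0.0738
grasp_force: 0.0
```

>>> carry_out --rows '[0.005,-0.001,0,0,0,0,0.074,0,0,0,0,0,0,0.074,0,0,0,0,0,0,0.074,0,0,0,0,0,0,0.074]'

```text
time_s: 16.8
position: [0.4715, 0.281, 0.2265]
tool_rot: [0.0, 0.707, 0.707, -0.0]
wrist_force: [-0.2, -0.1, -0.9]
gripper_width: 0.0739
grasp_force: 0.0
```

Run:
```python
from h import *
s=robot.get_state(); print(s['position'],s['tool_rot'],s['qpos'])
w=snap('wrist','w6.png');T=wristT(w,s)
u,v=w2px(w,[.471,.282,.1],T);print(u,v)
p,k=seg(w,'b',u,v,28); print(np.round(p,1),k,np.round(px2w(w,*p,.1,T),4)[:2])
```

```text
[0.4714919  0.2810315  0.22647548] [ 1.55689180e-04  7.07369393e-01  7.06843911e-01 -4.51809665e-04] [ 4.92475198e-01  3.45391587e-02  1.88866972e+00 -5.95166756e-04
  1.21915925e+00  4.93423555e-01]
256.6758444045169 186.333515001227
[256.8 174.5] 276 [0.4712 0.2943]
```

View pics/w6.png

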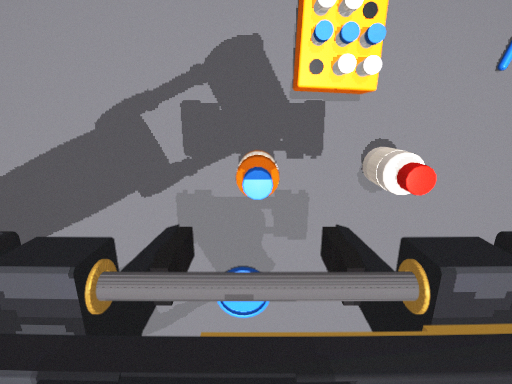

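amber_blue's cap top is at (257,184), so the bottle is near (0.471,0.283). The rack and white_red are clear of the fingers. Descend.

>>> carry_out --rows '[0.002,0,0,0,0,0,0.074,0,0,0.025,0,0,0,0.074,0,0,0.025,0,0,0,0.074,0,0,0.025,0,0,0,0.074,0,0,0.025,0,0,0,0.074,0,0,0.025,0,0,0,0.074,0,0,0.025,0,0,0,0.074,0,0,0.02,0,0,0,0.074,0,0,0.013,0,0,0,0.074,0,0,0,0,0,0,0.074,0,0,0,0,0,0,0.074]'

```text
time_s: 17.77
position: [0.4712, 0.283, 0.043]
tool_rot: [-0.0, 0.708, 0.707, -0.001]
wrist_force: [0.4, -0.4, 0.3]
gripper_width: 0.0742
grasp_force: 0.0
```

>>> carry_out --rows '[0,0,0,0,0,0,0.065,0,0,0,0,0,0,0.058,0,0,0,0,0,0,0.054,0,0,0,0,0,0,0.051,0,0,0,0,0,0,0.048,0,0,0,0,0,0,0.04,0,0,0,0,0,0,0.04,0,0,0,0,0,0,0.04,0,0,0,0,0,0,0.04,0,0,0,0,0,0,0.04]'

```text
time_s: 18.6
position: [0.472, 0.2844, 0.0447]
tool_rot: [0.0, 0.707, 0.707, 0.001]
wrist_force: [-1.7, -0.8, 5.9]
gripper_width: 0.049
grasp_force: 30.0
```

>>> carry_out --rows '[0,0,-0.005,0,0,0,0.04,0,0,-0.01,0,0,0,0.04,0,0,-0.015,0,0,0,0.04,0,0,-0.015,0,0,0,0.04,0,0,-0.005,0,0,0,0.04,0,0,0,0,0,0,0.04,0,0,0,0,0,0,0.04]'

```text
time_s: 19.18
position: [0.4715, 0.284, 0.0939]
tool_rot: [0.0, 0.707, 0.707, 0.0]
wrist_force: [-0.6, -0.1, -1.8]
gripper_width: 0.049
grasp_force: 30.0
```

>>> carry_out --rows '[-0.01,-0.001,0,0,0,0,0.04,-0.018,-0.002,0,0,0,0,0.04,-0.023,-0.003,0,0,0,0,0.04,-0.023,-0.003,0,0,0,0,0.04,-0.023,-0.003,0,0,0,0,0.04,-0.023,-0.003,0,0,0,0,0.04,-0.023,-0.003,0,0,0,0,0.04,-0.022,-0.002,0,0,0,0,0.04,-0.018,-0.001,0,0,0,0,0.04,-0.01,-0.001,0,0,0,0,0.04,0,0,0,0,0,0,0.04,0,0,0,0,0,0,0.04]'

```text
time_s: 20.18
position: [0.4489, 0.0907, 0.0932]
tool_rot: [-0.0, 0.708, 0.706, -0.0]
wrist_force: [-0.7, -0.3, -2.0]
gripper_width: 0.0486
grasp_force: 30.0
```

Run:
```python
from h import *
s=robot.get_state(); print(s['position'],s['wrist_force'])
w=robot.snapshot('wrist');T=wristT(w,s)
hsv=cv2.cvtColor(w['color'],cv2.COLOR_RGB2HSV); m=(hsv[...,0]>95)&(hsv[...,0]<130)&(hsv[...,1]>120)&(hsv[...,2]>80); m[200:]=0; m[:100]=0; m[:,:180]=0; m[:,340:]=0
yy,xx=np.nonzero(m); v=yy.min(); print('far',v,px2w(w,xx[yy==v].mean(),v,.012,T),'L',xx.min(),px2w(w,xx.min(),195,.012,T),'R',px2w(w,xx.max()+1,195,.012,T))
```

```text
[0.44892607 0.09069631 0.09319603] [-0.73481385 -0.28746861 -1.96459529]
far 150 [0.44938676 0.13362811 0.012     ] L 210 [0.40847106 0.09542612 0.012     ] R [0.49159292 0.09521523 0.012     ]
```

Dish centre is about (0.450,0.0915). Adjust by 1 mm and lower.

>>> carry_out --rows '[0.001,0.001,0.008,0,0,0,0.04,0,0,0.012,0,0,0,0.04,0,0,0.01,0,0,0,0.04,0,0,0.006,0,0,0,0.04,0,0,0.004,0,0,0,0.04,0,0,0.002,0,0,0,0.04,0,0,0.001,0,0,0,0.04,0,0,0.001,0,0,0,0.04,0,0,0,0,0,0,0.04,0,0,0,0,0,0,0.04]'

```text
time_s: 21.07
position: [0.4508, 0.0921, 0.0501]
tool_rot: [0.0, 0.707, 0.707, 0.0]
wrist_force: [0.0, 0.4, -1.5]
gripper_width: 0.0491
grasp_force: 30.0
```

>>> carry_out --rows '[0,0,0.0005,0,0,0,0.04,0,0,0.0005,0,0,0,0.04,0,0,0,0,0,0,0.04,0,0,0,0,0,0,0.04]'

```text
time_s: 21.4
position: [0.4505, 0.092, 0.0488]
tool_rot: [0.0, 0.707, 0.707, 0.0]
wrist_force: [-0.6, 0.2, -1.3]
gripper_width: 0.0491
grasp_force: 30.0
```

>>> carry_out --rows '[0,0,0.0005,0,0,0,0.04,0,0,0.0005,0,0,0,0.04,0,0,0,0,0,0,0.04,0,0,0,0,0,0,0.04]'

```text
time_s: 21.73
position: [0.4505, 0.092, 0.0487]
tool_rot: [-0.0, 0.707, 0.707, -0.0]
wrist_force: [-3.4, -1.2, 7.1]
gripper_width: 0.0488
grasp_force: 30.0
```

>>> carry_out --rows '[0,0,0,0,0,0,0.05,0,0,0,0,0,0,0.054,0,0,0,0,0,0,0.06,0,0,0,0,0,0,0.068,0,0,0,0,0,0,0.074,0,0,0,0,0,0,0.074,0,0,0,0,0,0,0.074,0,0,-0.01,0,0,0,0.074,0,0,-0.025,0,0,0,0.074,0,0,-0.035,0,0,0,0.074,0,0,-0.035,0,0,0,0.074,0,0,-0.035,0,0,0,0.074]'

```text
time_s: 22.73
position: [0.4499, 0.092, 0.1897]
tool_rot: [-0.0, 0.707, 0.707, -0.0]
wrist_force: [0.7, 0.2, 0.1]
gripper_width: 0.074
grasp_force: 0.0
```

>>> carry_out --rows '[0,0,-0.03,0,0,0,0.074,0,0,-0.03,0,0,0,0.074,0,0,0,0,0,0,0.074,0,0,0,0,0,0,0.074]'

```text
time_s: 23.07
position: [0.4519, 0.0923, 0.2508]
tool_rot: [0.002, 0.707, 0.707, 0.002]
wrist_force: [0.0, 0.4, -0.4]
gripper_width: 0.074
grasp_force: 0.0
```

Run:
```python
from h import *
w=snap('wrist','w7.png'); s=snap('scene','s7.png')
cv2.imwrite('pics/f.png',cv2.resize(s['color'][90:330,160:430],(675,600),interpolation=2)[:,:,::-1])
```

```text
(no output)
```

View pics/w7.png

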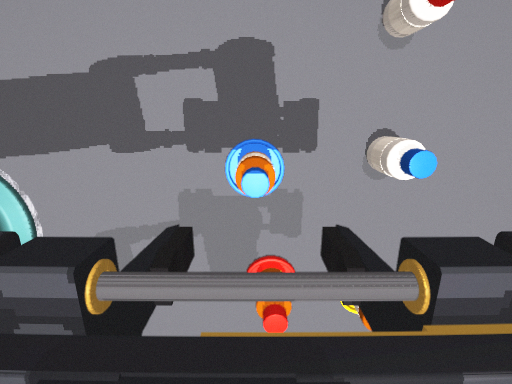

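View pics/f.png

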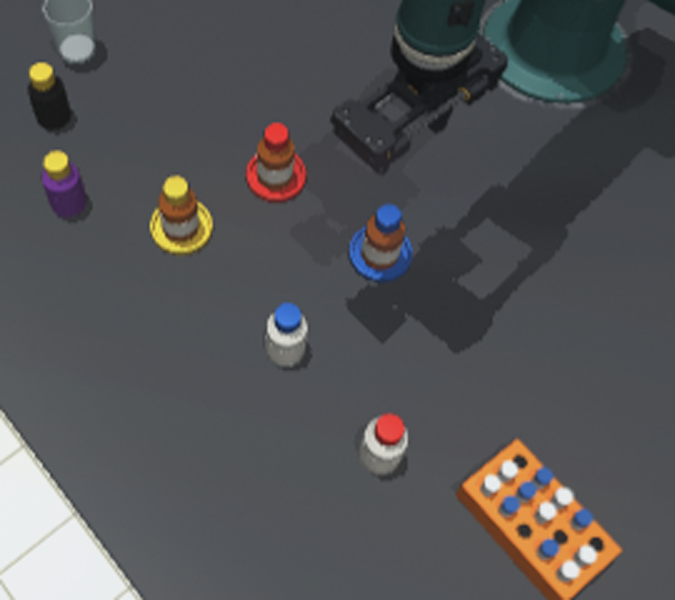

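The final views show all three amber bottles upright in their matching dishes: red (276,165), yellow (180,215) and blue (383,245) in the scene crop. Both white bottles, the rack and the beaker are undisturbed, and the arm is clear.

```bash
python3 -c "
from cell import robot; print(robot.finish_job())"
```

```text
the job is handed in; nothing more can be done
None
```

The three amber bottles stand upright in the dishes matching their caps, nothing else was moved, and the job was handed in at about 23 s; no verdict was returned.

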